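# Hold the gearbox cover lined up over its housing

## Robot

A 7-joint arm with a two-finger parallel gripper is mounted at the origin on a cart in front of the work surface, level with it; the furniture and walls round the work are solid. World frame = base frame: x ahead of the robot, y to its left, z up, the work surface at z = 0. Lengths are in m, angles in rad, forces in N, time in s.
With the tool pointing down it reaches from about 0.4 to 0.85 m from the base axis. Payload 6.9 kg.
Tool frame: the origin (TCP) lies midway between the tips of the shut fingers; the grasp point (between the pads) lies behind it (ctrl.pinch_z is the z of the grasp point in the tool frame, in m); z points along the fingers, y is the line along which they close (so a half turn about z gives the same grasp; the last joint's range is limited). The gripper opens to 85 mm and grips with 20 to 120 N. Pads are 22 mm wide; open, the fingers measure 114 mm over their backs; the gripper's body (76 mm by 85 mm) begins 54 mm behind the grasp point. The pads swing forward as they close: fully open they stand 13 mm farther back than shut.
Start: joints at [-1.24, 0.507, -0.238, 1.5, 0.126, 1.149, -0.155], TCP at [0.14, 0.609, 0.231] pointing down, gripper open.
Joint ranges: [-3.08, 3.08], [-0.24, 2.05], [-1.43, 1.35], [0, 2.5], [-1.52, 4.66], [0.17, 1.96], [-2.89, 2.89]. Speed limits (rad/s): [2.39, 2.39, 3.14, 3.14, 3.14, 3.14, 3.14].

## Interface

Orientations are given as a unit quaternion [w, x, y, z].
In Python, from station import ctrl, get_state, vision, ticket, models gives the robot as it stands. Calls block until the motion is done:
- ctrl.movep(position, orientation): joint-space move of the TCP to a pose.
- ctrl.movel(position, frame=None, max_speed=0.15): straight line of the TCP; frame=None keeps the orientation; max_speed is the mean speed in m/s.
- ctrl.set_joints(angles): joint-space move.
- ctrl.ungrasp() and ctrl.close_gripper(force=None): open the fingers fully, or close them until they stop; force is the grip in N (None keeps the last).
- ctrl.pause(seconds).
- ctrl.ik(position, orientation): joint angles nearest the present ones, or None.
- get_state(): the state.
- vision.grab_frame(name): name is "side" or "top" or "wrist"; returns (picture, depth): 480x640x3 uint8, blue, green, red; 480x640 float32, m along the optical axis (not along the pixel's ray), 0 where there is no reading.
- vision.camera_info(name): a dict with "mtx" (3x3 intrinsics, pixels), "R" (3x3) and "t" (3): a world point X has camera coordinates R X + t; the wrist camera has in their place "hand_eye" (4x4, takes a point from camera to tool coordinates, whose origin is the TCP and whose axes are the flange's). Camera axes: x right, y down, z forward; pixel columns grow to the right and rows downward; lengths in m; the calibration is good to about 2 mm. A picture is of the moment at which its call begins: read the wrist's pose just before it. camera_info takes no time and is no camera call.
A pose or a line that the arm cannot do raises ctrl.Unreachable and nothing moves.
- ticket.close_job(): hands the job in; it is judged then, once.
Trained networks look in the newest picture that a camera, given by its name, has taken for a name from the list of things; names that differ only in an ending like _2 or _b are one class to them, and where a whole thing is asked for, a point or a joint stands for the part that bears it (a point fixed in the world has none). Each returns a list of dicts, best first, with "p" (0 to 1); they miss things now and then, are a little off and sometimes report something else, mostly with a low value. They report only what shows in the picture. A call takes as long as a camera call. They do not tell look-alikes from the thing itself.
- models.recognise(camera, target): "point" ([column, row] in pixels, amid what is visible of it).
- models.masks_of(camera, target): "mask" (480x640 bool, what is visible of it) and "point" ([column, row] in pixels, amid what is visible of it).
The state is a dict: "time": time; "qpos": joint angles; "qd": joint speeds; "tau": joint torques, N m; "tcp_pos": TCP position; "eef_rot": TCP orientation; "contact_force": force on the tool from outside, world axes, zero at the start; "wrist_torque": the same for the moment, N m; "width": finger opening in m; "gripper_force": force on a finger pad.
Only numpy, scipy, OpenCV 4.12 (cv2) and the standard library are available. Lean on these libraries where they do the work, as an engineer would, in place of code of your own. Each camera call takes 0.05 s, during which the arm holds its last target. There are 200 camera calls.

## Task

The gears are greased and the gearbox is ready to be closed, but the oil bottle was left standing on its cover. First set the bottle down gently, upright and on its base, in the drip tray next to the grease jar, without tipping it. Then pick up the cover and hold it level over the open gear housing, its wide end over the housing's wide end, all its screw holes lined up with the threaded holes below and about 15 mm of air left between the two faces, not touching the housing, so that a colleague can slip the gasket in and start the screws. Finish while still holding the cover steadily there, do not let go, and leave everything else as it is.

Things in the scene. Friction and masses are not known exactly. Their poses are not given: they have to be found in the camera images.
- oil_bottle: small white plastic oil bottle, paper label, black cap and nozzle: round body 34 mm diameter (35 over the label) up to 64 mm height, black cap ring 22 mm diameter from 75 to 85 mm, thin nozzle to 96 mm in all; about 90 g. Origin at the centre of its base, z up. At the start it stands loose on the flat top of the cover's wide boss.
- gear_cover: loose cast aluminium gearbox cover, 0.42 kg, lying flat. Egg-shaped plate 8 mm thick, 180 mm long, wide end 84 mm across, narrow end 64 mm; six ears with 11 mm through holes at (x, y) mm (-80, 0), (-41.3, +-44.6), (80, 0), (55.8, +-33.3). Origin on the underside below the middle of its web, within 4 mm of the balance point; x along the length towards the narrow end, z up.
- cover_web (a point): middle of the cover's web, 25 mm above the underside, at (0, 0, 25) mm in the cover's frame. The web is an upright wall on top of the cover to lift it by: 38 mm long along x, 12 mm thick along y, from the plate (8 mm) up to 42 mm above the underside
- cover_boss (a point): centre of the flat top of the cover's wide boss, at (-35, 0, 24) mm in the cover's frame, 46 mm diameter; a second boss of 28 mm diameter and equal height is at x = +45 mm
- cover_hole_wide (a point): centre of the hole at the tip of the cover's wide end, on the underside, at (-80, 0, 0) mm in the cover's frame
- cover_hole_narrow (a point): centre of the hole at the tip of the cover's narrow end, on the underside, at (80, 0, 0) mm in the cover's frame
- gear_housing: gear housing, grey casting, bare metal top face 60 mm above the origin, fixed (foot 116 x 118 x 10 mm); open on top, three gears inside below the face. Face outline as the cover's, six ears with 7 mm threaded holes at the same (x, y) as the cover's. Origin on the underside; x along the length to the narrow end, z up. The cover belongs over it with equal x, y and equal x direction.
- housing_face (a point): point on the housing's top face straight above its origin (60 mm up), axes as the housing
- housing_hole_wide (a point): mouth of the threaded hole at the tip of the housing's wide end, on the top face, at (-80, 0, 60) mm in the housing's frame
- housing_hole_narrow (a point): mouth of the threaded hole at the tip of the housing's narrow end, on the top face, at (80, 0, 60) mm in the housing's frame
- drip_tray: shallow sheet steel drip tray, fixed, 120 mm (x) by 170 mm (y), rim 14 mm high with a rolled bead to 17 mm, walls 3 mm, floor 3 mm above the origin, which is the centre of its underside. The grease jar stands in its -y half; the +y half is free.
- grease_jar: grease jar, white with a dark lid, 46 mm diameter, 52 mm high, loose, standing in the drip tray's -y half (about 45 mm from the tray's middle); origin at the centre of its base. To be left alone.
- slide_gauge: steel slide gauge, 24 x 160 x 16 mm, loose on the table; origin at the centre of its underside. To be left alone.
- edge_gauge: small notched metal gauge block, 28 x 45 x 24 mm, loose on the table; origin at the centre of its underside. To be left alone.
- keys: small bunch of keys, about 110 x 120 mm and 8 mm high, lying loose near the front of the table; origin at the centre of its underside. To be left alone.
Mind the look-alikes: they are no part of the job. What is shaped like the oil_bottle but blue or yellow is not meant.

How it is judged:
By the outcome, as a careful person would: the job done as asked, in the order asked, and still so for the second after the job is handed in, while the arm keeps its last pose, push and grip.
It also fails if it takes over 62 s, if anything falls off the work surface, if the arm or the gripper's body presses on something with over 40 N, if the wrist force passes 120 N, or if a joint passes its speed limit or range.

## Working session

There is one attempt and no reset: what is moved stays moved. The work goes in short steps, each a Python script; the robot and the scene stay as the last script left them, time stands still between calls to the robot, and variables do not carry over. Pictures are saved under pics/ and viewed, at most 10 in all, crops included, and the job is handed in when it is done.

```bash
ls; mkdir -p pics
python3 - <<'E'
from station import ctrl,get_state,vision,models
import cv2,numpy as np
s=get_state();print(s['time'],s['tcp_pos'],s['eef_rot'],s['width'],ctrl.pinch_z)
ims=[]
for c in ("top","side"):
    im,d=vision.grab_frame(c);cv2.imwrite(f"pics/{c}0.png",im);np.save(f"{c}0.npy",d)
    i=vision.camera_info(c);print(c,np.round(i['mtx'],1).tolist(),np.round(i['R'],4).tolist(),np.round(i['t'],4).tolist())
    for n in ("oil_bottle","gear_cover","gear_housing","drip_tray","grease_jar","cover_web","cover_hole_wide","cover_hole_narrow","housing_hole_wide","housing_hole_narrow"):
        print(n,[(np.round(r['point']).tolist(),round(r['p'],2)) for r in models.recognise(c,n)])
E
```

```text
pics
0.0 [0.13987376 0.60863423 0.23042486] [-7.69153762e-05  1.12628009e-01  9.93636817e-01 -8.95167971e-04] 0.0851703079314426 -0.0187
top [[575.4, 0.0, 321.0], [0.0, 575.4, 240.2], [0.0, 0.0, 1.0]] [[0.0175, -0.9998, -0.0128], [-0.9873, -0.0152, -0.1583], [0.1581, 0.0154, -0.9873]] [0.1414, 0.5414, 1.2219]
oil_bottle [([351.0, 246.0], 0.78), ([245.0, 172.0], 0.64), ([324.0, 316.0], 0.59), ([289.0, 154.0], 0.55), ([145.0, 276.0], 0.54)]
gear_cover [([335.0, 252.0], 0.83)]
gear_housing [([472.0, 267.0], 0.8), ([191.0, 322.0], 0.61)]
drip_tray [([215.0, 248.0], 0.93)]
grease_jar [([234.0, 236.0], 0.68)]
cover_web [([331.0, 252.0], 0.76)]
cover_hole_wide [([330.0, 254.0], 0.93)]
cover_hole_narrow [([333.0, 255.0], 0.64)]
housing_hole_wide [([470.0, 267.0], 0.81)]
housing_hole_narrow [([470.0, 272.0], 0.58)]
side [[456.8, 0.0, 319.0], [0.0, 456.8, 243.9], [0.0, 0.0, 1.0]] [[-0.9981, -0.0574, -0.0206], [-0.0216, 0.6483, -0.7611], [0.057, -0.7592, -0.6483]] [0.5396, -0.0265, 1.2759]
oil_bottle [([322.0, 229.0], 0.84), ([229.0, 276.0], 0.8), ([236.0, 301.0], 0.68), ([380.0, 253.0], 0.56)]
gear_cover [([323.0, 255.0], 0.97), ([342.0, 185.0], 0.42)]
gear_housing [([342.0, 184.0], 0.78)]
drip_tray [([318.0, 345.0], 0.89)]
grease_jar [([306.0, 318.0], 0.68)]
cover_web [([324.0, 259.0], 0.58)]
cover_hole_wide [([323.0, 260.0], 0.75), ([318.0, 341.0], 0.48)]
cover_hole_narrow [([326.0, 261.0], 0.91), ([394.0, 362.0], 0.5)]
housing_hole_wide [([341.0, 184.0], 0.98), ([319.0, 340.0], 0.64)]
housing_hole_narrow [([341.0, 183.0], 0.92)]
```

View pics/top0.png

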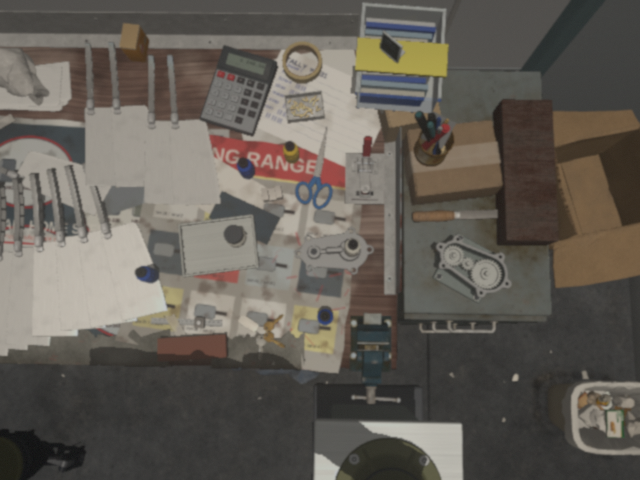

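View pics/side0.png

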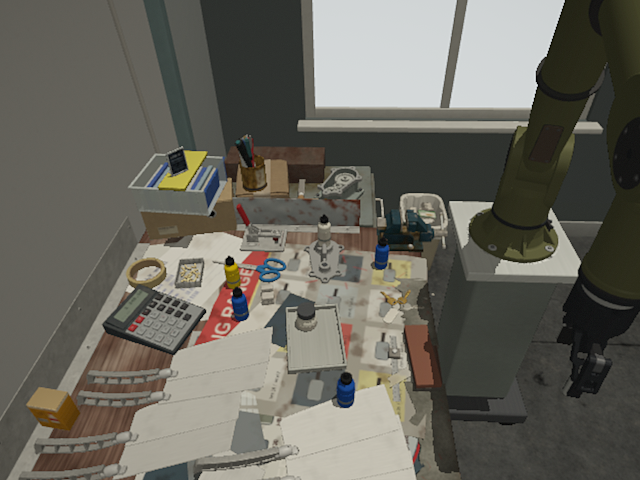

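The top view shows the white bottle at (351,246) on the cover's right-hand wide end. The narrow end points left (+y). The tray is at (215,248) with the jar at (234,236), and the housing at (472,267) stands on a raised grey cabinet with its wide end to the lower right. The blue and yellow bottles are look-alikes.

```bash
cat > h.py <<'E'
from station import ctrl,get_state,vision,models,ticket
import cv2,numpy as np
from scipy.spatial.transform import Rotation as Ro
def rot(q): return Ro.from_quat([q[1],q[2],q[3],q[0]]).as_matrix()
def ext(c):
    "camera-to-world R,t (call just before the grab for the wrist)"
    i=vision.camera_info(c)
    if c!='wrist': return i['mtx'],np.array(i['R']).T,-np.array(i['R']).T@i['t']
    s=get_state();H=np.array(i['hand_eye']);R=rot(s['eef_rot'])
    return i['mtx'],R@H[:3,:3],R@H[:3,3]+s['tcp_pos']
def cloud(d,K,R,t):
    v,u=np.mgrid[:480,:640]
    P=np.stack([(u-K[0,2])/K[0,0]*d,(v-K[1,2])/K[1,1]*d,d],-1)@R.T+t
    P[d<=0]=np.nan
    return P
def ortho(im,K,R,t,c,z,half=.12,px=.0005):
    "picture resampled on plane z; rows: -x down(up=+x), cols: right=-y"
    n=int(2*half/px);r,q=np.mgrid[:n,:n]
    X=np.stack([c[0]+half-r*px,c[1]+half-q*px,np.full(r.shape,z)],-1)
    C=(X-t)@R
    return cv2.remap(im,(C[...,0]/C[...,2]*K[0,0]+K[0,2]).astype('f4'),(C[...,1]/C[...,2]*K[1,1]+K[1,2]).astype('f4'),cv2.INTER_LINEAR)
def down(a):
    "tool pointing down, tool y axis (closing line) at world angle a"
    y=np.array([np.cos(a),np.sin(a),0]);z=np.array([0,0,-1.]);x=np.cross(y,z)
    q=Ro.from_matrix(np.stack([x,y,z],1)).as_quat();return [q[3],q[0],q[1],q[2]]
E
python3 - <<'E'
from h import *
tiles=[]
for c in ("top","side"):
    K,R,t=ext(c);K=np.array(K);im,d=vision.grab_frame(c);P=cloud(d,K,R,t)
    for n in ("gear_cover","gear_housing","drip_tray","grease_jar","oil_bottle"):
        for m in models.masks_of(c,n):
            if m['p']<.55: continue
            Q=P[m['mask']&(d>0)];Q=Q[np.isfinite(Q[:,0])]
            print(c,n,round(m['p'],2),np.round(m['point']),len(Q),'med',np.round(np.median(Q,0),4),'lo',np.round(np.percentile(Q,3,0),3),'hi',np.round(np.percentile(Q,97,0),3))
    if c=="top":
        for (u,v) in [(420,300),(410,250),(520,300),(430,270)]: print('cab',u,v,np.round(P[v,u],3))
        for (u,v) in [(525,200),(455,180),(450,215),(480,215),(372,335),(390,220),(365,180)]: print('obst',u,v,np.round(P[v,u],3))
        print('nozzle area max z', np.nanmax(P[225:265,335:365,2]))
    hz=np.median(P[m['mask']][:,2]) 
    for ctr,z in (((0.47,-.06),.008),((.42,-.31),.17)):
        pass
    np.save(c+'P.npy',P);cv2.imwrite(f'{c}.png',im)
E
```

```text
top gear_cover 0.88 [333. 254.] 1811 med [0.515  0.125  0.0083] lo [0.484 0.049 0.002] hi [0.557 0.191 0.04 ]
top gear_cover 0.61 [470. 271.] 3313 med [ 0.4813 -0.1758  0.0411] lo [ 0.428 -0.243  0.007] hi [ 0.54  -0.107  0.062]
top drip_tray 0.84 [216. 252.] 3596 med [0.5228 0.3946 0.0027] lo [ 0.469  0.304 -0.003] hi [0.59  0.466 0.017]
top grease_jar 0.57 [231. 237.] 369 med [0.5456 0.3416 0.053 ] lo [0.528 0.325 0.019] hi [0.566 0.361 0.058]
top oil_bottle 0.77 [245. 172.] 316 med [0.6953 0.3222 0.0626] lo [ 0.686  0.309 -0.001] hi [0.731 0.347 0.091]
top oil_bottle 0.64 [291. 153.] 297 med [0.7323 0.2215 0.0638] lo [0.724 0.207 0.005] hi [0.751 0.238 0.092]
top oil_bottle 0.63 [352. 249.] 201 med [0.5149 0.085  0.093 ] lo [0.504 0.071 0.055] hi [0.53  0.098 0.119]
top oil_bottle 0.63 [143. 274.] 294 med [0.4557 0.5247 0.0647] lo [0.442 0.517 0.013] hi [0.471 0.541 0.093]
cab 420 300 [ 0.414 -0.073 -0.001]
cab 410 250 [ 0.527 -0.052 -0.002]
cab 520 300 [ 0.418 -0.294  0.003]
cab 430 270 [ 0.482 -0.096 -0.003]
obst 525 200 [ 0.63  -0.291  0.07 ]
obst 455 180 [ 0.664 -0.134  0.102]
[... 624 characters left out ...]
0.468 0.299 0.001] hi [0.59  0.471 0.018]
side grease_jar 0.77 [306. 320.] 559 med [0.5487 0.3553 0.0393] lo [0.527 0.324 0.003] hi [0.572 0.366 0.058]
side oil_bottle 0.92 [380. 254.] 323 med [0.3754 0.1514 0.0547] lo [0.362 0.138 0.009] hi [0.389 0.157 0.089]
side oil_bottle 0.92 [236. 301.] 452 med [0.7004 0.3352 0.0535] lo [0.688 0.319 0.004] hi [0.717 0.342 0.092]
side oil_bottle 0.9 [344. 394.] 569 med [0.4608 0.5435 0.0583] lo [0.445 0.524 0.004] hi [0.477 0.55  0.092]
side oil_bottle 0.68 [324. 232.] 335 med [0.523  0.0941 0.079 ] lo [0.508 0.081 0.036] hi [0.539 0.101 0.115]
side oil_bottle 0.57 [230. 276.] 396 med [0.7395 0.2336 0.0515] lo [0.726 0.219 0.008] hi [0.756 0.24  0.091]
```

Run:
```python
from h import *
im=cv2.imread('top.png');K,R,t=ext('top')
A=cv2.resize(ortho(im,K,R,t,(.515,.125),.008),(390,390));B=cv2.resize(ortho(im,K,R,t,(.485,-.175),.06),(390,390))
cv2.imwrite('pics/ortho.png',np.hstack([A,B]))
# bottle axis from depth: median per height band, both cams
for c in('top','side'):
    P=np.load(c+'P.npy').reshape(-1,3);Q=P[(abs(P[:,0]-.518)<.03)&(abs(P[:,1]-.088)<.03)]
    for a,b in((.03,.085),(.098,.11),(.112,.13)):
        q=Q[(Q[:,2]>a)&(Q[:,2]<b)];print(c,a,len(q),np.round(q.min(0),4) if len(q) else'',np.round(q.max(0),4)if len(q) else'')
```

```text
top 0.03 96 [0.5039 0.0684 0.031 ] [0.5322 0.117  0.0843]
top 0.098 53 [0.5098 0.074  0.1005] [0.5322 0.0947 0.1099]
top 0.112 25 [0.512  0.0784 0.1121] [0.5245 0.0908 0.1219]
side 0.03 214 [0.5056 0.0831 0.0304] [0.5403 0.1178 0.0847]
side 0.098 37 [0.513  0.0801 0.098 ] [0.5337 0.0954 0.1098]
side 0.112 20 [0.5151 0.0764 0.1123] [0.5305 0.0935 0.1215]
```

View pics/ortho.png

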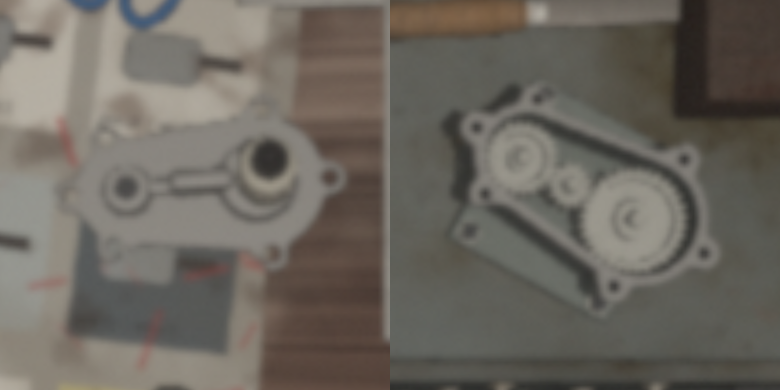

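The ortho views (0.615 mm/px) give these positions:
- **Cover:** tip holes at (331,177) and (68,195), so the centre is about (0.521, 0.122) and the heading about 94°. The holes measure 162 mm apart (should be 160).
- **Housing:** tip holes at (705,253) and (475,128), so the centre is about (0.488, −0.178) and the heading about 61.5°. The holes measure 161 mm apart.

The housing face is at z = 0.06. Next I'll go over the cover and refine with the wrist camera.

Run:
```python
from h import *
for off in (0,np.pi):
    for p,a in (((.52,.12,.27),3.9),((.5215,.086,.053),3.9),((.525,.43,.03),3.9),((.52,.12,.012),3.9),((.488,-.178,.087),-28.5)):
        q=ctrl.ik(list(p),down(np.radians(a)+off));print(round(off,1),p,None if q is None else np.round(q,2).tolist())
off=0 if ctrl.ik([.52,.12,.27],down(np.radians(3.9))) is not None else np.pi
best=None
q0=np.array(get_state()['qpos'])
c=[]
for off in(0,np.pi):
    q=ctrl.ik([.50,.12,.27],down(np.radians(3.9)+off))
    if q is not None:c.append((abs(np.array(q)-q0).max(),off))
off=min(c)[1];print('off',off)
ctrl.movep([.50,.12,.27],down(np.radians(3.9)+off))
K,R,t=ext('wrist');im,d=vision.grab_frame('wrist');cv2.imwrite('pics/w1.png',im)
np.savez('w1.npz',K=K,R=R,t=t,d=d);s=get_state();print(s['time'],s['tcp_pos'],t,R[:,2])
```

```text
0 (0.52, 0.12, 0.27) [-0.5, 0.34, 0.33, 1.68, -0.12, 1.14, -0.07]
0 (0.5215, 0.086, 0.053) [-0.34, 0.59, 0.2, 1.97, -0.2, 0.6, 0.06]
0 (0.525, 0.43, 0.03) [-0.76, 0.78, 0.07, 1.57, -0.07, 0.8, -0.6]
0 (0.52, 0.12, 0.012) [-0.37, 0.65, 0.15, 1.99, -0.19, 0.51, -0.02]
0 (0.488, -0.178, 0.087) [-0.24, 0.68, 0.87, 1.97, -0.71, 0.83, 0.54]
3.1 (0.52, 0.12, 0.27) [0.03, 0.35, -0.43, 1.67, 0.16, 1.15, 2.77]
3.1 (0.5215, 0.086, 0.053) [0.15, 0.62, -0.55, 1.97, 0.5, 0.69, 2.5]
3.1 (0.525, 0.43, 0.03) [-0.38, 0.85, -0.63, 1.56, 0.58, 0.93, 2.0]
3.1 (0.52, 0.12, 0.012) [0.07, 0.7, -0.54, 1.98, 0.6, 0.62, 2.35]
3.1 (0.488, -0.178, 0.087) [0.37, 0.51, -0.1, 1.96, 0.08, 0.67, 2.87]
off 0
3.925 [0.49980083 0.12132242 0.26976116] [0.49381496 0.20408301 0.41252834] [ 0.0218979  -0.32001225 -0.9471603 ]
```

View pics/w1.png

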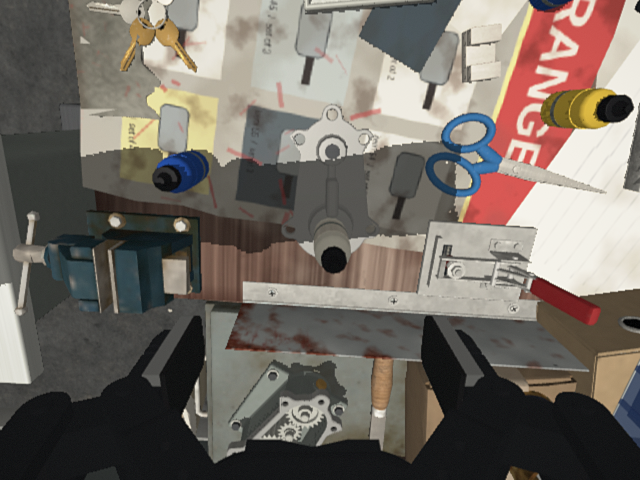

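The wrist view shows the bottle's nozzle and cap at (333,260), the narrow-end holes at (333,113), (299,140) and (371,138), and the narrow boss at (332,150). The vise at (110,250) is clear of the gripper. Now I'll fit the bottle axis from the wrist depth.

Run:
```python
from h import *
from scipy.optimize import least_squares
w=np.load('w1.npz');K,R,t,d=[w[k] for k in('K','R','t','d')]
P=cloud(d,K,R,t)
def fit(Q,r):
    s=least_squares(lambda c:np.hypot(*(Q[:,:2]-c).T)-r,Q[:,:2].mean(0),loss='soft_l1',f_scale=.002);return np.round(s.x,4),len(Q),round(np.std(s.fun)*1e3,2)
for n,Pc in(('wrist',P),('top',np.load('topP.npy')),('side',np.load('sideP.npy'))):
    q=Pc.reshape(-1,3);Q=q[(np.hypot(q[:,0]-.521,q[:,1]-.086)<.03)]
    print(n,'maxz',Q[:,2].max(),'body',fit(Q[(Q[:,2]>.045)&(Q[:,2]<.085)],.0173),'cap',fit(Q[(Q[:,2]>.1)&(Q[:,2]<.107)],.011))
for u,v in[(333,113),(299,140),(371,138)]:
    r=R@[(u-K[0,2])/K[0,0],(v-K[1,2])/K[1,1],1];print(np.round(t+r*(.008-t[2])/r[2],4))
print('rust',P[330,350],P[360,400],P[300,350],P[400,230])
```

```text
wrist maxz 0.12126762980004224 body (array([0.5204, 0.0837]), 445, np.float64(0.36)) cap (array([0.5203, 0.0838]), 67, np.float64(0.22))
top maxz 0.12187585806172985 body (array([0.5218, 0.084 ]), 54, np.float64(0.64)) cap (array([0.5228, 0.085 ]), 21, np.float64(2.08))
side maxz 0.12153035263096568 body (array([0.5231, 0.0824]), 157, np.float64(1.79)) cap (array([0.5233, 0.0819]), 19, np.float64(0.98))
[0.5142 0.2042 0.008 ]
[0.4817 0.1756 0.008 ]
[0.5551 0.1828 0.008 ]
rust [ 0.54981838 -0.01575758  0.05258843] [ 0.5945562  -0.01770264  0.09810608] [ 0.55348752 -0.00575295  0.00192572] [ 0.40955874 -0.16768623 -0.0027947 ]
```

Run:
```python
from h import *
w=np.load('w1.npz');P=[cloud(w['d'],w['K'],w['R'],w['t'])]+[np.load(c+'P.npy') for c in('top','side')]
for p in P:
    q=p.reshape(-1,3);q=q[(q[:,1]<.02)&(q[:,1]>-.09)&(q[:,0]>.36)&(q[:,0]<.75)&(q[:,2]>.03)&(q[:,2]<.3)]
    for x in np.arange(.36,.75,.06):
        k=q[(q[:,0]>=x)&(q[:,0]<x+.06)]
        if len(k):print(round(x,2),len(k),'y',np.round([k[:,1].min(),np.median(k[:,1]),k[:,1].max()],3),'zmax',k[:,2].max().round(3))
    print()
q0=down(np.radians(3.9));b=[.5206,.0837]
s=get_state()
ctrl.movel([*b,.16],q0,.2) if False else ctrl.movep([*b,.16],q0)
ctrl.movel([*b,.0525],None,.08)
s=get_state();print(s['time'],s['tcp_pos'],s['contact_force'])
ctrl.close_gripper(30);s=get_state();print(s['time'],s['width'],s['gripper_force'],s['contact_force'])
ctrl.movel([*b,.065],None,.05);s=get_state();print(s['time'],s['tcp_pos'],s['width'],s['contact_force'])
K,R,t=ext('wrist');im,d=vision.grab_frame('wrist');cv2.imwrite('pics/w2.png',im)
```

```text
0.36 26 y [0.008 0.012 0.017] zmax 0.06
0.42 1981 y [-0.018 -0.016 -0.015] zmax 0.099
0.48 2150 y [-0.019 -0.016 -0.015] zmax 0.1
0.54 2126 y [-0.019 -0.016 -0.015] zmax 0.1
0.6 1823 y [-0.09  -0.051 -0.015] zmax 0.099
0.66 1858 y [-0.09  -0.016 -0.015] zmax 0.178
0.72 1889 y [-0.052 -0.017 -0.015] zmax 0.108

0.36 10 y [0.009 0.016 0.019] zmax 0.062
0.42 109 y [-0.017 -0.016 -0.015] zmax 0.1
0.48 118 y [-0.017 -0.016 -0.015] zmax 0.101
0.54 124 y [-0.058 -0.016 -0.015] zmax 0.101
0.6 576 y [-0.09  -0.059 -0.015] zmax 0.104
0.66 1116 y [-0.09  -0.056 -0.015] zmax 0.259
0.72 1058 y [-0.09  -0.056 -0.015] zmax 0.266

0.36 7 y [0.007 0.015 0.02 ] zmax 0.067
0.42 386 y [-0.024 -0.018 -0.012] zmax 0.101
0.48 394 y [-0.023 -0.018 -0.013] zmax 0.1
0.54 441 y [-0.025 -0.018 -0.013] zmax 0.102
0.6 566 y [-0.09  -0.019 -0.012] zmax 0.103
0.66 956 y [-0.09  -0.043 -0.012] zmax 0.254
0.72 935 y [-0.09  -0.047 -0.012] zmax 0.265

5.9583 [0.5209256  0.08370713 0.05294108] [-0.2308211  -0.18263167 -0.30434571]
6.4917 0.033217372891782164 29.80078666470945 [-1.08546099  0.61211406  4.82583293]
6.8917 [0.52085015 0.0837634  0.06533119] 0.03299330771995907 [-0.80491633 -0.68469508 -1.42434239]
```

View pics/w2.png

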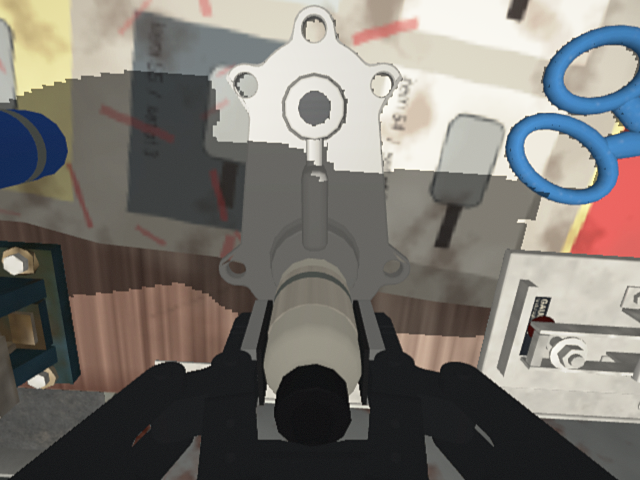

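The bottle is held upright, its body between the pads at about (315,350), and it is clear of the boss. The rusty sheet is an upright wall 0.10 m high at y ≈ −0.016, so I'll carry the cover over it. Now the bottle goes to the tray.

Run:
```python
from h import *
q=np.load('topP.npy').reshape(-1,3)
r=q[(q[:,2]>.009)&(q[:,2]<.022)&(abs(q[:,0]-.528)<.09)&(abs(q[:,1]-.385)<.115)]
print(len(r),cv2.minAreaRect(r[:,:2].astype('f4')))
s=get_state();p=s['tcp_pos']
q0=down(np.radians(3.9))
ctrl.movel([p[0],p[1],.17],None,.15)
T=[.527,.428]
ctrl.movel([*T,.17],None,.2);s=get_state();print(s['time'],s['tcp_pos'],s['width'])
```

```text
623 ((0.5340849161148071, 0.3775920867919922), (0.131464883685112, 0.19084583222866058), 8.187967300415039)
9.6667 [0.52743043 0.42675629 0.17017703] 0.03278362876879457
```

Run:
```python
from h import *
K,R,t=ext('top');
for u,v in((178,222),(252,214),(258,268),(183,275)):
    r=R@[(u-K[0,2])/K[0,0],(v-K[1,2])/K[1,1],1];print(np.round((t+r*(.017-t[2])/r[2])[:2],3))
T=[.527,.428]
ctrl.movel([*T,.045],None,.12)
f0=np.array(get_state()['contact_force'])[2];z=.036
ctrl.movel([*T,z],None,.05)
while z>.027:
    f=np.array(get_state()['contact_force'])[2];print(round(z,4),round(f-f0,2))
    if f-f0>1.5:break
    z-=.001;ctrl.movel([*T,z],None,.02)
s=get_state();print(s['time'],s['tcp_pos'])
K,R,t=ext('wrist');im,d=vision.grab_frame('wrist');cv2.imwrite('pics/w3.png',im)
```

```text
[0.58  0.475]
[0.601 0.308]
[0.478 0.29 ]
[0.46  0.457]
0.036 -0.26
0.035 -0.52
0.034 -0.02
0.033 -0.51
0.032 -0.77
0.031 5.9
12.4417 [0.52703535 0.42805445 0.03183095]
```

View pics/w3.png

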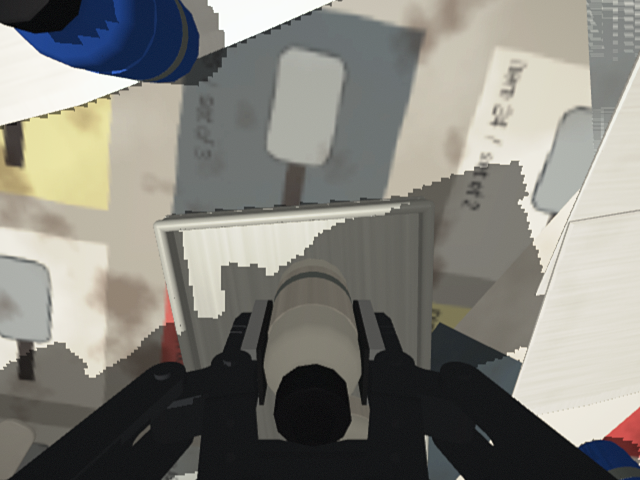

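The bottle is in the tray's free half, touching the floor (contact rose about 6 N). I'll release it, retreat, and view the cover and then the housing from the same relative wrist pose so that calibration errors cancel.

Run:
```python
from h import *
ctrl.ungrasp();ctrl.movel([.527,.428,.20],None,.15)
print('bottle now')
# housing first (the cover grasp follows the cover view)
def view(c,h,name):
    e=np.array([np.cos(h),np.sin(h)])
    p=np.array(c)+.05*e
    ctrl.movep([*p,.25],down(h-np.pi/2));ctrl.pause(.3)
    K,R,t=ext('wrist');im,d=vision.grab_frame('wrist');cv2.imwrite(f'{name}.png',im);np.savez(name+'.npz',K=K,R=R,t=t,d=d)
    print(name,get_state()['time'],get_state()['tcp_pos']);return im
a=view((.488,-.178),np.radians(61.5),'wh')
b=view((.5205,.1223),np.radians(93.9),'wc')
cv2.imwrite('pics/two.png',np.hstack([cv2.resize(x[:, 120:520],(400,480)) for x in(a,b)]))
im,d=vision.grab_frame('side');K,R,t=ext('side');P=cloud(d,K,R,t).reshape(-1,3)
q=P[np.hypot(P[:,0]-.527,P[:,1]-.428)<.03];print('bottle top',q[:,2].max(),np.median(q[q[:,2]>.05],0))
```

```text
bottle now
wh 16.7083 [ 0.51198853 -0.13381645  0.24994455]
wc 18.2333 [0.51728683 0.17146418 0.25003366]
bottle top 0.10202973130189807 [0.52807629 0.43515558 0.0716621 ]
```

View pics/two.png

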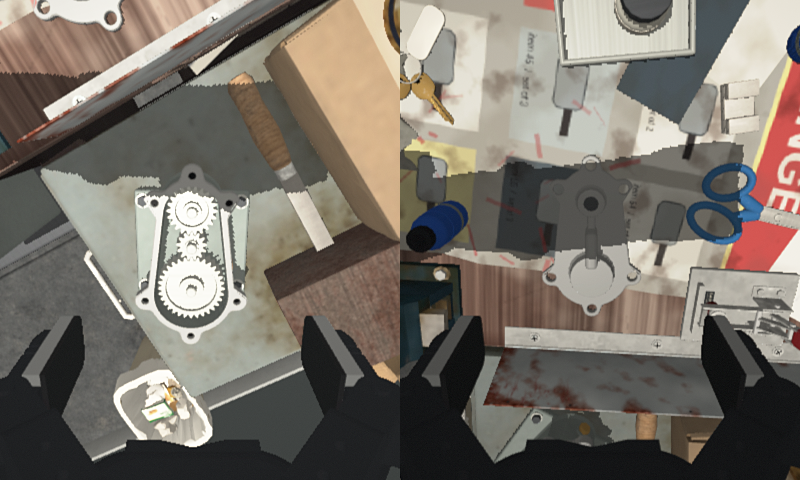

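Left half: the housing is unoccluded, with tip holes at full-image (312,175) narrow and (311,336) wide. Right half: the bare cover, with tip holes near (311,162) and (311,310), and the bottle standing in the tray at the top. Now to fit both poses.

```bash
cat > fit.py <<'E'
from h import *
from scipy.optimize import least_squares
H=np.array([(-80,0),(-41.3,44.6),(-41.3,-44.6),(80,0),(55.8,33.3),(55.8,-33.3)])/1e3
def tf(p,X):
    c,s=np.cos(p[2]),np.sin(p[2]);return X@np.array([[c,s],[-s,c]])+p[:2]
def fit(name,p,z,rad,ringw=.003,search=.005):
    w=np.load(name+'.npz');im=cv2.imread(name+'.png',0);px=.0004
    for it in range(2):
        O=cv2.GaussianBlur(ortho(im,w['K'],w['R'],w['t'],p[:2],z,.12,px),(0,0),1).astype('f4')
        # bright rim just outside radius, mean against just inside, either sign -> gradient ring
        n=int((rad+ringw)/px);yy,xx=np.mgrid[-n:n+1,-n:n+1];r=np.hypot(xx,yy)*px
        o=((r>rad)&(r<=rad+ringw))*1.;i=(r<=rad-.0005)*1.
        T=(o/o.sum()-i/i.sum()).astype('f4')
        S=cv2.filter2D(O,-1,T)
        pts=[];sc=[]
        for X in tf(p,H):
            cy,cx=(p[0]+.12-X[0])/px,(p[1]+.12-X[1])/px;k=int(search/px)
            y0,x0=int(round(cy))-k,int(round(cx))-k
            W=S[y0:y0+2*k+1,x0:x0+2*k+1];_,m,_,l=cv2.minMaxLoc(W)
            pts.append([p[0]+.12-(y0+l[1])*px,p[1]+.12-(x0+l[0])*px]);sc.append(m)
        pts=np.array(pts)
        s=least_squares(lambda q:(tf(q,H)-pts).ravel(),p,loss='soft_l1',f_scale=.001);p=s.x;search=.0035
    print(name,np.round(p[:2],4),round(np.degrees(p[2]),2),'res mm',np.round((tf(p,H)-pts)*1e3,1).tolist(),'score',np.round(sc))
    V=cv2.cvtColor(O.astype('u1'),cv2.COLOR_GRAY2BGR)
    for q,c in((pts,(0,0,255)),(tf(p,H),(0,255,0))):
        for X in q: cv2.circle(V,(int((p[1]+.12-X[1])/px),int((p[0]+.12-X[0])/px)),int(rad/px),c,1)
    return p,V
E
python3 - <<'E'
from fit import *
h,A=fit('wh',np.array([.488,-.178,np.radians(61.5)]),.06,.0035)
c,B=fit('wc',np.array([.5205,.1223,np.radians(93.9)]),.008,.0055)
cv2.imwrite('pics/fit.png',np.hstack([cv2.resize(x,(400,400)) for x in(A,B)]))
w=np.load('wc.npz');P=cloud(w['d'],w['K'],w['R'],w['t']).reshape(-1,3)
q=P[(abs(P[:,0]-.52)<.05)&(abs(P[:,1]-.122)<.09)]
web=q[q[:,2]>.035];print('web',len(web),cv2.minAreaRect(web[:,:2].astype('f4')),web[:,2].max())
for bx,r in((-.035,.023),(.045,.014)):
    cc=tf(c,np.array([[bx,0]]))[0];k=q[(q[:,2]>.021)&(q[:,2]<.0275)&(np.hypot(*(q[:,:2]-cc).T)<r+.004)]
    print('boss pred',cc,'circle',cv2.minEnclosingCircle(k[:,:2].astype('f4')),k[:,:2].mean(0))
pl=q[(q[:,2]>.004)&(q[:,2]<.012)];print('plate z',np.median(pl[:,2]))
w=np.load('wh.npz');P=cloud(w['d'],w['K'],w['R'],w['t']).reshape(-1,3);q=P[(np.hypot(P[:,0]-.488,P[:,1]+.178)<.09)&(P[:,2]>.055)];print('face z',np.median(q[:,2]),q[:,2].max())
for c_ in ('wh','wc'): pass
np.savez('poses.npz',h=h,c=c)
E
```

```text
wh [ 0.4866 -0.1768] 61.05 res mm [[-0.0, -0.0], [-0.3, -0.2], [0.2, -0.1], [-0.1, -0.0], [0.2, 0.5], [0.1, -0.1]] score [144. 154. 152.  86. 154.  86.]
wc [0.5187 0.1225] 93.68 res mm [[-0.4, -1.0], [-0.2, -0.5], [0.0, 0.5], [-0.3, -0.2], [0.4, -0.1], [0.5, 3.0]] score [87. 73. 39. 23.  4.  7.]
web 28006 ((0.5218099355697632, 0.14781486988067627), (0.10139954090118408, 0.08507238328456879), 3.8268213272094727) 0.3402869005296271
boss pred [0.52092088 0.08759145] circle ((0.5212228298187256, 0.08826658129692078), 0.023209713399410248) [0.52130378 0.08722043]
boss pred [0.51578541 0.16742645] circle ((0.5150570869445801, 0.16572418808937073), 0.01635008119046688) [0.5156038  0.16758132]
plate z 0.008253274582696535
face z 0.3177929110555475 0.3399416187005181
```

View pics/fit.png

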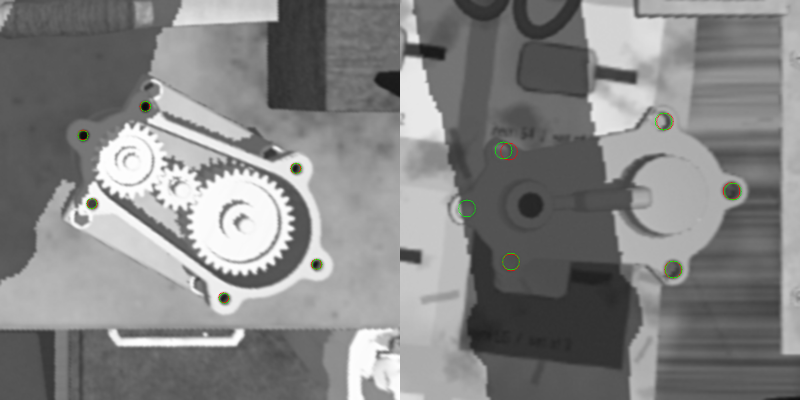

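The fits agree: housing residuals are ≤0.5 mm, and the cover's boss centres match to within about 0.5 mm. The green circles sit on all visible holes. Now I'll grasp the web, 3 mm towards the narrow end so the pads clear the wide boss.

Run:
```python
from h import *
w=np.load('wh.npz');P=cloud(w['d'],w['K'],w['R'],w['t']).reshape(-1,3);q=P[(np.hypot(P[:,0]-.487,P[:,1]+.177)<.1)&(P[:,2]>.054)&(P[:,2]<.07)];print('face z',np.median(q[:,2]))
p=np.load('poses.npz');c=p['c'];a=np.radians(93.8)
g=c[:2]+.003*np.array([np.cos(a),np.sin(a)])
ctrl.movep([*g,.09],down(a-np.pi/2));ctrl.movel([*g,.0115],None,.06)
s=get_state();print(s['time'],s['tcp_pos'],s['contact_force'])
ctrl.close_gripper(90);s=get_state();print(s['time'],s['width'],s['gripper_force'],s['contact_force'],s['tcp_pos'])
z0=s['tcp_pos'][2]
ctrl.movel([*g,.03],None,.05);s=get_state();print(s['time'],s['width'],s['contact_force'],s['wrist_torque'],s['tcp_pos'])
ctrl.movel([*g,.175],None,.12)
s=get_state();print(s['time'],s['width'],s['contact_force'],s['wrist_torque'],s['tcp_pos'])
np.save('z0.npy',z0)
```

```text
face z 0.05996768327524682
20.45 [0.51875138 0.12556757 0.01185804] [-0.41937222  0.47906686 -0.37038491]
21.125 0.010624421239817307 88.38941216468811 [ 0.16727988 -0.24284674  4.29919013] [0.51861819 0.12549839 0.01174055]
21.6417 0.010734722984420948 [-0.45571543 -0.74899803 -3.54312755] [ 0.00137614 -0.00493998 -0.03403057] [0.51853715 0.12565179 0.03023362]
23.0 0.010425774353925433 [ 0.14688193  0.29683026 -4.2513928 ] [ 0.02796755  0.01079976 -0.00638347] [0.51799164 0.12544752 0.17428414]
```

```bash
cat > chk.py <<'E'
from h import *
def plane(off=.0115):
    "tilt of the held plate and its hole-free geometry, from wrist and top depth"
    s=get_state();zp=s['tcp_pos'][2]-off+.008
    for n in('wrist','top','side'):
        K,R,t=ext(n);im,d=vision.grab_frame(n);cv2.imwrite(f'c_{n}.png',im);np.savez(f'c_{n}.npz',K=K,R=R,t=t,d=d)
        q=cloud(d,K,R,t).reshape(-1,3);q=q[(np.hypot(*(q[:,:2]-np.array(s['tcp_pos'])[:2]).T)<.1)&(abs(q[:,2]-zp)<.006)]
        if len(q)<30: print(n,len(q));continue
        A=np.c_[q[:,:2]-np.array(s['tcp_pos'])[:2],np.ones(len(q))];x=np.linalg.lstsq(A,q[:,2],rcond=None)[0]
        for _ in range(5):
            k=abs(A@x-q[:,2])<.0015;x=np.linalg.lstsq(A[k],q[k,2],rcond=None)[0]
        print(n,k.sum(),'slope deg',np.round(np.degrees(x[:2]),2),'underside z at tcp',round(x[2]-.008,4))
E
python3 - <<'E'
from chk import *
h=np.load('poses.npz')['h'];e=np.array([np.cos(h[2]),np.sin(h[2])]);T=h[:2]+.003*e
q=down(h[2]-np.pi/2)
ctrl.movel([*T,.175],q,.15)
ctrl.pause(.3)
s=get_state();print(s['time'],s['tcp_pos'],T,rot(s['eef_rot'])[:,2],s['width'],s['contact_force'])
plane()
E
```

```text
25.4583 [ 0.4881075  -0.17398141  0.175006  ] [ 0.48803684 -0.17421421] [ 3.94748155e-05  7.45869493e-05 -9.99999996e-01] 0.010706118079897513 [-0.30527304  0.08729517 -2.90213484]
wrist 24936 slope deg [-0.03  0.  ] underside z at tcp 0.1634
top 451 slope deg [-0.13 -0.79] underside z at tcp 0.1634
side 265 slope deg [-0.22 -0.11] underside z at tcp 0.1644
```

Run:
```python
from fit import *
h=np.load('poses.npz')['h']
c,A=fit('c_wrist',h.copy(),.1714,.0055)
c2,B=fit('c_top',h.copy(),.1714,.0055)
cv2.imwrite('pics/held.png',np.hstack([cv2.resize(x,(400,400)) for x in(A,B)]))
P=[]
w=np.load('c_wrist.npz');q=cloud(w['d'],w['K'],w['R'],w['t']).reshape(-1,3)
e=np.array([np.cos(h[2]),np.sin(h[2])])
for bx,r in((-.035,.023),(.045,.014)):
    cc=h[:2]+bx*e;k=q[(q[:,2]>.1845)&(q[:,2]<.191)&(np.hypot(*(q[:,:2]-cc).T)<r+.006)]
    if len(k):print('boss pred',cc,'circ',cv2.minEnclosingCircle(k[:,:2].astype('f4')),len(k))
```

```text
c_wrist [ 0.4872 -0.1728] 62.35 res mm [[-3.3, 0.2], [-2.4, -1.6], [1.0, -1.4], [0.2, 3.5], [2.3, -0.5], [0.1, 3.4]] score [45.  1.  1. 20. 18. 33.]
c_top [ 0.4883 -0.1787] 61.99 res mm [[1.9, 1.6], [-2.1, 1.5], [1.9, -4.4], [-0.5, -1.2], [-3.3, 1.9], [0.7, -1.4]] score [0. 5. 0. 7. 1. 7.]
boss pred [ 0.46964195 -0.2074652 ] circ ((0.46627500653266907, -0.21281474828720093), 0.01459843572229147) 1797
boss pred [ 0.50836802 -0.13746312] circ ((0.5070973634719849, -0.1396835595369339), 0.017551228404045105) 4767
```

View pics/held.png

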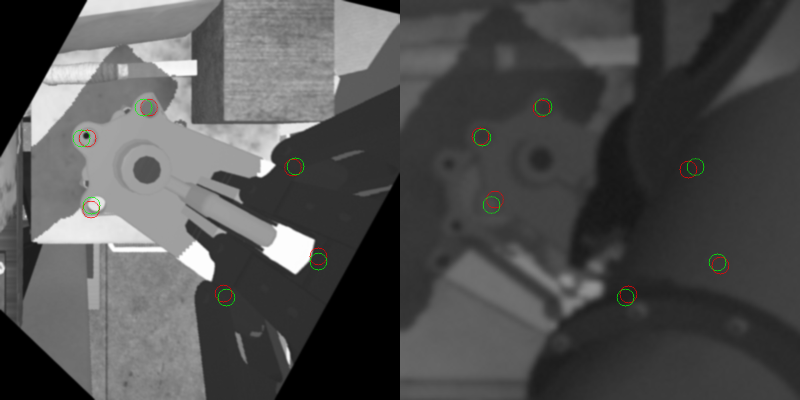

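```bash
cat > sym.py <<'E'
from h import *
def sym(name,p,ztop,rng,side='both'):
    "mid line offset (mm) of the plate outline in frame p, per x slice"
    w=np.load(name+'.npz');q=cloud(w['d'],w['K'],w['R'],w['t']).reshape(-1,3)
    q=q[abs(q[:,2]-ztop)<.002];c,s=np.cos(p[2]),np.sin(p[2]);L=(q[:,:2]-p[:2])@np.array([[c,-s],[s,c]])
    L=L[(abs(L[:,1])<.06)&(abs(L[:,0])<.1)]
    out=[]
    for x in rng:
        y=L[abs(L[:,0]-x)<.001,1]
        if len(y)>5: out.append((round(x*1e3),round(y.min()*1e3,1),round(y.max()*1e3,1),round((y.min()+y.max())*500,1)))
    print(name,'tip x',round(np.percentile(L[abs(L[:,1])<.004,0],99.8)*1e3,1));print(out)
E
python3 - <<'E'
from sym import *
p=np.load('poses.npz');h=p['h'];c=p['c']
R=np.arange(-.06,.092,.008)
sym('wc',c,.008,R);sym('wh',h,.06,R)
s=get_state();a=h[2];t=np.array(s['tcp_pos'])[:2]-.003*np.array([np.cos(a),np.sin(a)])
print('held frame from tcp',t,'vs housing',h[:2])
sym('c_wrist',np.array([*t,a]),.1714,np.arange(.03,.092,.006))
E
```

```text
wc tip x 89.8
[(-60, np.float64(-33.8), np.float64(32.2), np.float64(-0.8)), (-52, np.float64(-39.0), np.float64(46.4), np.float64(3.7)), (-44, np.float64(-54.2), np.float64(52.6), np.float64(-0.8)), (-36, np.float64(-53.8), np.float64(52.4), np.float64(-0.7)), (-28, np.float64(-44.8), np.float64(42.3), np.float64(-1.3)), (-20, np.float64(-40.2), np.float64(39.9), np.float64(-0.1)), (-12, np.float64(-38.8), np.float64(38.6), np.float64(-0.1)), (-4, np.float64(-37.6), np.float64(37.2), np.float64(-0.2)), (4, np.float64(-37.4), np.float64(37.1), np.float64(-0.1)), (12, np.float64(-35.0), np.float64(35.7), np.float64(0.4)), (20, np.float64(-34.8), np.float64(34.5), np.float64(-0.1)), (28, np.float64(-33.5), np.float64(34.3), np.float64(0.4)), (36, np.float64(-33.3), np.float64(33.1), np.float64(-0.1)), (44, np.float64(-32.9), np.float64(33.8), np.float64(0.5)), (52, np.float64(-36.9), np.float64(38.6), np.float64(0.9)), (60, np.float64(-41.7), np.float64(42.5), np.float64(0.4)), (68, np.float64(-22.3), np.float64(22.1), np.float64(-0.1)), (76, np.float64(-12.1), np.float64(12.0), np.flo
[... 1302 characters left out ...]
 0.48658461 -0.17683929]
c_wrist tip x 90.2
[(30, np.float64(-33.8), np.float64(34.3), np.float64(0.3)), (36, np.float64(-32.9), np.float64(34.0), np.float64(0.5)), (42, np.float64(-32.6), np.float64(33.4), np.float64(0.4)), (48, np.float64(-36.0), np.float64(36.6), np.float64(0.3)), (54, np.float64(-39.5), np.float64(40.5), np.float64(0.5)), (60, np.float64(-42.2), np.float64(43.4), np.float64(0.6)), (66, np.float64(-37.5), np.float64(38.3), np.float64(0.4)), (72, np.float64(-18.6), np.float64(18.9), np.float64(0.1)), (78, np.float64(-10.7), np.float64(11.3), np.float64(0.3)), (84, np.float64(-8.7), np.float64(9.7), np.float64(0.5)), (90, np.float64(-4.2), np.float64(5.2), np.float64(0.5))]
```

The held cover is level. Its outline is centred on the housing frame to about 0.5 mm with no yaw error, so I'll trim that offset, descend to a 15 mm gap and verify.

Run:
```python
from chk import *
from sym import sym
h=np.load('poses.npz')['h'];a=h[2];e=np.array([np.cos(a),np.sin(a)]);n=np.array([-e[1],e[0]])
T=h[:2]+.0025*e-.0006*n
ctrl.movel([*T,.12],down(a-np.pi/2),.08);ctrl.movel([*T,.0866],None,.04);ctrl.pause(.5)
s=get_state();print(s['time'],s['tcp_pos'],T,s['width'],s['gripper_force'],s['contact_force'],np.abs(s['qd']).max())
plane(.0116)
sym('c_wrist',h,.083,np.arange(.03,.092,.006))
K,R,t=ext('side');q=cloud(np.load('c_side.npz')['d'],K,R,t).reshape(-1,3);k=q[np.hypot(q[:,0]-.527,q[:,1]-.428)<.03]
print('bottle top',k[:,2].max())
im=cv2.imread('c_side.png');cv2.imwrite('pics/end.png',cv2.resize(im[130:380,200:460],(780,600)[:1]+(600,),interpolation=cv2.INTER_CUBIC))
```

```text
27.9333 [ 0.48835878 -0.17492903  0.08665801] [ 0.48831981 -0.17494217] 0.010615288490890636 87.6012110710144 [-0.1330483  -0.2080186  -3.26804667] 0.0023745833527025937
wrist 24994 slope deg [-0.02 -0.  ] underside z at tcp 0.0751
top 358 slope deg [-0.24 -0.44] underside z at tcp 0.075
side 260 slope deg [-0.42 -0.23] underside z at tcp 0.076
c_wrist tip x 89.5
[(30, np.float64(-34.5), np.float64(33.6), np.float64(-0.4)), (36, np.float64(-33.5), np.float64(33.2), np.float64(-0.1)), (42, np.float64(-33.3), np.float64(32.9), np.float64(-0.2)), (48, np.float64(-36.7), np.float64(35.9), np.float64(-0.4)), (54, np.float64(-39.9), np.float64(40.3), np.float64(0.2)), (60, np.float64(-42.6), np.float64(42.2), np.float64(-0.2)), (66, np.float64(-37.1), np.float64(35.6), np.float64(-0.8)), (72, np.float64(-18.1), np.float64(18.0), np.float64(-0.1)), (78, np.float64(-11.0), np.float64(10.6), np.float64(-0.2)), (84, np.float64(-9.3), np.float64(8.6), np.float64(-0.3)), (90, np.float64(-3.4), np.float64(3.1), np.float64(-0.2))]
bottle top 0.10262462561453534
```

View pics/end.png

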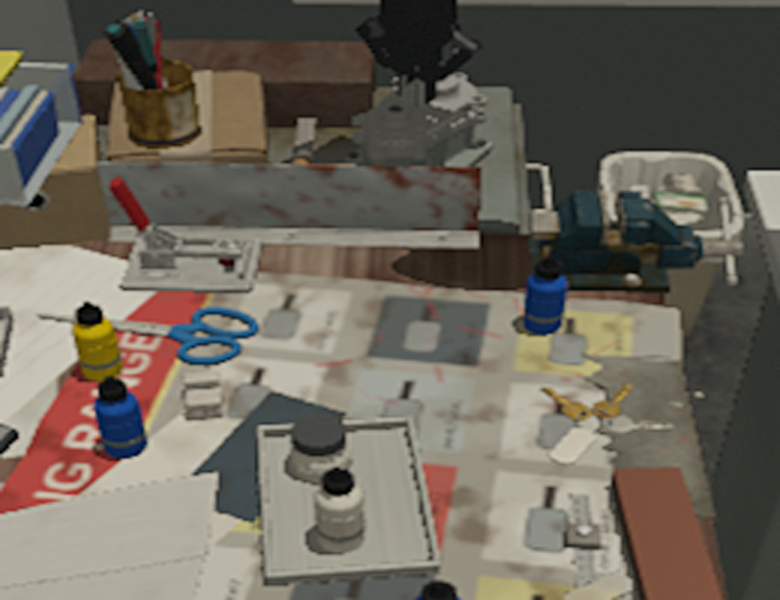

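The final view shows the white bottle upright in the tray beside the jar, and the cover held level over the housing with a 15 mm gap, aligned to within about 0.5 mm.

```bash
python3 -c "
from station import ticket
print(ticket.close_job())"
```

```text
the job is handed in; nothing more can be done
None
```

The job is handed in: the oil bottle stands upright in the drip tray next to the jar, and the arm is still holding the cover level over the housing, wide end over wide end, with about 15 mm of air and the holes lined up to within about 0.5 mm by my measurement.

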